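# Tilt the pile of maple plaques into the lipped display holder

### The arm

A 6-joint arm with a two-finger parallel gripper is mounted at the origin on the work surface. World frame = base frame: x ahead of the robot, y to its left, z up, the work surface at z = 0. Lengths are in m, angles in rad, forces in N, time in s.
With the tool pointing down it reaches from about 0.3 to 0.875 m from the base axis. Payload 6.4 kg.
Tool frame: the origin (TCP) lies midway between the tips of the shut fingers; the grasp point (between the pads) lies 19 mm behind it; z points along the fingers, y is the line along which they close (so a half turn about z gives the same grasp; the last joint's range is limited). The gripper opens to 88 mm and grips with 3 to 60 N. Pads are 18 mm wide; open, the fingers measure 123 mm over their backs; the gripper's body (75 mm by 187 mm) begins 45 mm behind the grasp point.
Start: joints at [1.108, 0.181, 1.607, -0, 1.354, -0.206], TCP at [0.146, 0.556, 0.239] pointing down, gripper open.
Joint ranges: [-2.99, 2.99], [-0.89, 2.07], [0.3, 2.58], [-1.14, 4.28], [0, 2.63], [-3.12, 3.12]. Speed limits (rad/s): [2.57, 2.57, 3.01, 3.14, 3.14, 3.14].

### API

Orientations are given as a unit quaternion [x, y, z, w].
In Python, from rig import arm, viewer, telemetry, sign_off gives the robot as it stands (arm), with the cameras (viewer), the job as plain functions and the readings (telemetry).
- The arm moves only by the tool shift_gripper, called after "Emit:" by a JSON object that holds its "op" and its "data". Schema: {"type":"object","properties":{"increments":{"type":"array","items":{"type":"array","items":{"type":"array","items":{"type":"number"},"minItems":6,"maxItems":6},"minItems":1,"maxItems":10},"minItems":1,"maxItems":1},"jaw":{"type":"number"},"force":{"type":"number"},"only":{"type":"string"},"quiet":{"type":"boolean"},"lines":{"type":"string"}},"required":["increments"],"additionalProperties":false}. increments is a list that holds a single list of rows (three levels of brackets), with 1 to 10 rows, each of 6 numbers: dx, dy, dz in m, then a rotation vector rx, ry, rz in rad; each row is the pose to reach, as a shift and turn from the pose commanded when the call began, along the tool's axes at that moment; what a row does not reach only later rows make up. A row lasts 1/8 s, in which the tool goes at most 0.0625 m and 0.188 rad, less where a joint would pass 70% of its speed; a pose out of reach is approached as far as the arm can. jaw is the finger opening in m, set as the call begins (left out keeps the last). The fingers move at their own pace and stop on an object; force is the grip in N (left out, the last holds). Time passes only in rows, so rows that do not move let the fingers close. The tool returns the time, the measured TCP pose, the force, the opening and the grip force at its end. only (a regular expression) keeps the lines of the reply that match it, lines (a string "A,B") keeps lines A to B, and quiet returns only ok. Input that does not fit is refused with a message, and nothing moves.
- telemetry.state(): the state, without advancing time (a new reading comes with each control period).
- viewer.capture(name): name is "scene" or "side" or "wrist"; returns the picture (384x512x3 uint8, red, green, blue); there is no depth.
- viewer.get_calibration(name): a dict with "vertical_fov" (degrees; the focal length in pixels is half the picture's height over the tangent of half this angle, whatever the lens; pixels are square), "cx", "cy" (the principal point, pixels), "world_from_camera" (4x4, takes a point from camera to world coordinates); the wrist camera has in their place "hand_eye" (4x4, takes a point from camera to tool coordinates, whose origin is the TCP and whose axes are the flange's). Camera axes: x right, y up, looking along -z (the intrinsics and any distortion apply to the point x, -y, -z); pixel columns grow to the right and rows downward; lengths in m; the calibration is good to about 2 mm. A picture is of the moment at which its call begins: read the wrist's pose just before it. get_calibration takes no time and is no camera call.
- sign_off(): hands the job in; it is judged then, once.
The state is a dict: "time_s": time; "joint_positions": joint angles; "dq": joint speeds; "joint_efforts": joint torques, N m; "position": TCP position; "tool_rot": TCP orientation; "contact_force": force on the tool from outside, world axes, zero at the start; "wrist_torque": the same for the moment, N m; "opening": finger opening in m; "grasp_force": force on a finger pad.
Only numpy, scipy, OpenCV 4.12 (cv2) and the standard library are available. Lean on these libraries where they do the work, as an engineer would, in place of code of your own. Each camera call takes 0.05 s, during which the arm holds its last target. There are 200 camera calls.

### The job

Pick up the three stacked maple plaques together as one pile and load them into the white display holder: tilt the held pile so that one end goes in first under the holder's lip along the tall end wall, then lower the other end behind the low wall until the pile lies flat and square on the holder's floor, still in the same order. Set it down rather than dropping it, let go, and leave the other goods on the shelf as they are.

Things in the scene. Friction and masses are not known exactly. Their poses are not given: they have to be found in the camera images.
- plaque_bottom: Lowest of three identical plain maple plaques, each 80 x 50 x 8 mm (x, y, z), about 25 g, stacked squarely and loosely in a pile 24 mm high on the shelf surface (z = 0). Origin: centre of its underside; x along the 80 mm side, z up. Grip the two long sides, 50 mm apart (fingers closing along y), low enough to hold all three.
- plaque_middle: Second plaque of the pile, same size and axes; starts 8 mm above the lowest.
- plaque_top: Top plaque of the pile, same size and axes; starts 16 mm above the lowest.
- holder: White plastic display holder fixed to the shelf, 96 (x) x 64.5 (y) mm outside, 49 mm high, walls 5 mm. Origin: centre of its underside, on the shelf surface; z up. Tall lipped end wall at -x (roughly towards the robot), low end wall at +x. Side walls only at the corners: 16 mm long at the tall end, 8 mm at the low end; the 62 mm between is open down to the shelf for the fingers.
- holder_floor (a point): Centre of the holder's inner floor, 10 mm above the shelf; axes as the holder's. Inside 86 x 54.5 mm: inner faces of the end walls at x = -43 mm (tall) and +43 mm (low), of the side walls at y = +-27.25 mm. The floor slab is 54.5 mm wide and does not stick out in the open sides.
- holder_lip (a point): Middle of the lip's lower inner edge, at x = -31 mm and 34 mm above the inner floor; axes as the holder's. The lip reaches 12 mm inwards from the tall wall over the whole width and is 5 mm thick; its top, the tall wall and the side walls beside it end 39 mm above the floor. From this edge to the low wall is 74 mm: too short for a level plaque.
- holder_low_wall (a point): Middle of the top inner edge of the low end wall, at x = +43 mm, 12 mm above the inner floor (the short side walls beside it are as high); axes as the holder's.
- giraffe: Bystander: teal silicone giraffe teether lying flat, about 110 x 100 x 14 mm; origin under its trunk.
- bead_ring: Bystander: ring of maple teething beads lying flat, 80 mm across, 18 mm high; origin under its centre.
- pacifier_case: Bystander: round white plastic pacifier case, 69 mm across, 52 mm high with its loop; origin under its centre.
- egg_cup: Bystander: small white ceramic egg cup, 48 mm across, 56 mm high, standing between the pile and the holder; origin under its centre.

How it is judged:
On the way, in this order (a step that is already met when the one before it is completed fails the run):
1. the three plaques are lifted together as one pile, 50 mm or more above the shelf (height (world z) of each of plaque_bottom, plaque_middle, plaque_top above 0.05 m and distance between plaque_middle and plaque_bottom below 0.013 m and distance between plaque_top and plaque_bottom below 0.021 m), for 0.2 s.
2. the pile, tilted by more than 0.08 rad, enters the holder (centres within 35 mm of the holder's and less than 40 mm above its floor) (angle between each of plaque_bottom, plaque_middle, plaque_top's own z axis and vertical above 0.08 rad and z of each of plaque_bottom, plaque_middle, plaque_top in the frame of holder_floor below 0.04 m and horizontal distance between plaque_bottom and holder_floor below 0.035 m), for 0.1 s.
At the end, for the whole second after the job is handed in: All three plaques lie at rest in the holder in their first order (bottom, middle, top), each flat (within 0.06 rad) and at its stacked height above the holder's floor (0, 8, 16 mm) within 3 mm, centred within 6 mm along the holder and 5 mm across, and square to it within 0.12 rad (x of plaque_bottom in the frame of holder_floor between -0.006 and 0.006 m and y of plaque_bottom in the frame of holder_floor between -0.005 and 0.005 m and z of plaque_bottom in the frame of holder_floor between -0.003 and 0.003 m and angle between each of plaque_bottom, plaque_middle, plaque_top's own z axis and vertical below 0.06 rad and linear speed of each of plaque_bottom, plaque_middle, plaque_top below 0.02 m/s and angle between the x axis of each of plaque_bottom, plaque_middle, plaque_top and the x axis of holder, either way round below 0.12 rad and x of plaque_middle in the frame of holder_floor between -0.006 and 0.006 m and y of plaque_middle in the frame of holder_floor between -0.005 and 0.005 m and z of plaque_middle in the frame of holder_floor between 0.005 and 0.011 m and x of plaque_top in the frame of holder_floor between -0.006 and 0.006 m and y of plaque_top in the frame of holder_floor between -0.005 and 0.005 m and z of plaque_top in the frame of holder_floor between 0.013 and 0.019 m); the robot touches nothing.
It fails at once if a bystander is shifted by more than 25 mm or knocked over (distance of any of giraffe, bead_ring, pacifier_case, egg_cup from where it was at the start of the episode above 0.025 m or angle between any of giraffe, bead_ring, pacifier_case, egg_cup's own z axis and vertical above 0.5 rad).
It fails at once if the pile is dropped: a plaque falls faster than 0.5 m/s out of the fingers ((linear speed of plaque_bottom above 0.5 m/s and contact force between the fingers and plaque_bottom below 0.05 N) or (linear speed of plaque_middle above 0.5 m/s and contact force between the fingers and plaque_middle below 0.05 N) or (linear speed of plaque_top above 0.5 m/s and contact force between the fingers and plaque_top below 0.05 N)).
It also fails if it takes over 48 s, if anything falls off the work surface, if the arm or the gripper's body presses on something with over 40 N, if the wrist force passes 120 N, or if a joint passes its speed limit or range.

## Working session

There is one attempt and no reset: what is moved stays moved. The work goes in short steps, Python scripts to look and compute and a tool call to move; the robot and the scene stay as the last step left them, time stands still between calls to the robot, and variables do not carry over. Pictures are saved under pics/ and viewed, at most 10 in all, crops included, and the job is handed in when it is done.

```bash
ls; mkdir -p pics
```

Run:
```python
from rig import arm, viewer, telemetry, sign_off
import cv2,numpy as np
np.set_printoptions(precision=4,suppress=True)
a=[]
for n in ("scene","side"):
    im=viewer.capture(n); cv2.imwrite(f'pics/{n}0.png',im[:,:,::-1]); 
    print(n,viewer.get_calibration(n)); a.append(im)
print(viewer.get_calibration("wrist"))
s=telemetry.state();print(s)
im=viewer.capture("wrist"); cv2.imwrite('pics/wrist0.png',im[:,:,::-1])
```

```text
pics
rig.py
scene {'vertical_fov': 55.15507719930624, 'cx': 254.57326627530102, 'cy': 193.42367325960367, 'world_from_camera': array([[-0.6987, -0.4706,  0.5388,  1.0451],
       [ 0.7153, -0.4494,  0.5351,  0.4149],
       [-0.0097,  0.7593,  0.6506,  0.5919],
       [ 0.    ,  0.    ,  0.    ,  1.    ]])}
side {'vertical_fov': 55.11195033921815, 'cx': 246.77374119357586, 'cy': 184.1384071160901, 'world_from_camera': array([[-0.8415,  0.2752, -0.465 ,  0.3237],
       [-0.5403, -0.4385,  0.7182,  0.4788],
       [-0.0062,  0.8556,  0.5177,  0.3894],
       [ 0.    ,  0.    ,  0.    ,  1.    ]])}
{'vertical_fov': 60.800334746104, 'cx': 252.21184408847006, 'cy': 198.72571295743134, 'hand_eye': array([[-0.0008,  0.9624,  0.2716,  0.0704],
       [ 1.    ,  0.0007,  0.0008, -0.0017],
       [ 0.0005,  0.2716, -0.9624, -0.1468],
       [ 0.    ,  0.    ,  0.    ,  1.    ]])}
{'time_s': 0.1, 'joint_positions': array([ 1.1077,  0.1815,  1.6079, -0.0001,  1.3538, -0.2063]), 'dq': array([-0.0001,  0.    , -0.0027, -0.0009, -0.0001, -0.001 ]), 'joint_efforts': array([ -0.0001, -43.482 , -34.2694,   0.0705,   0.0342,  -0.    ]), 'position': array([0.1458, 0.5557, 0.2379]), 'tool_rot': array([ 0.128 ,  0.9918, -0.0008, -0.0002]), 'contact_force': array([-0.4407, -0.1746,  0.2971]), 'wrist_torque': array([-0.0123, -0.0424, -0.0075]), 'grasp_force': 0.0, 'opening': 0.08819944359769609}
```

View pics/scene0.png

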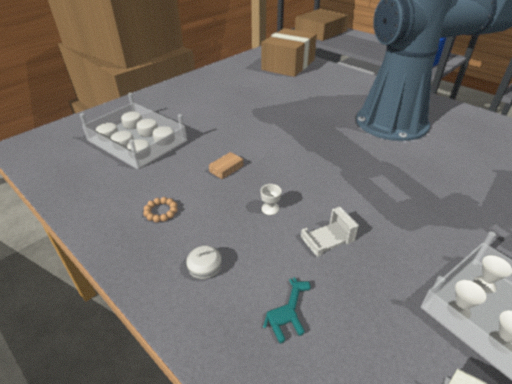

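View pics/side0.png

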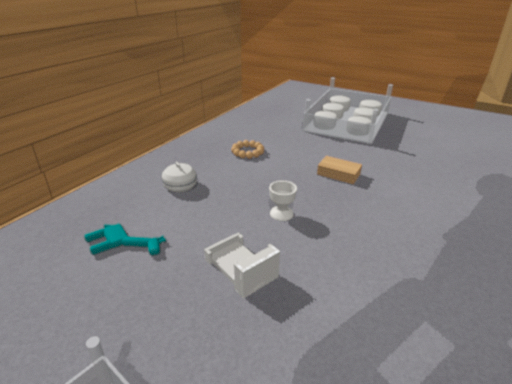

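Scene view: pile near (226,165), egg cup (270,198), holder near (329,232). Side view: pile (340,169), holder (243,262). I'll enlarge crops of both.

Create h.py:
```python
import cv2,numpy as np
from rig import arm, viewer, telemetry, sign_off
np.set_printoptions(precision=4,suppress=True)
def ray(n,u,v,T=None):
    c=viewer.get_calibration(n); f=192/np.tan(np.radians(c['vertical_fov'])/2)
    T=c['world_from_camera'] if T is None else T
    d=T[:3,:3]@np.array([(u-c['cx'])/f,-(v-c['cy'])/f,-1]); return T[:3,3],d
def onz(n,u,v,z,T=None):
    o,d=ray(n,u,v,T); return o+d*(z-o[2])/d[2]
def proj(n,p,T=None):
    c=viewer.get_calibration(n); f=192/np.tan(np.radians(c['vertical_fov'])/2)
    T=c['world_from_camera'] if T is None else T
    q=(np.atleast_2d(p)-T[:3,3])@T[:3,:3]
    return np.c_[c['cx']+f*q[:,0]/-q[:,2], c['cy']-f*q[:,1]/-q[:,2]]
```

Run:
```python
import cv2,numpy as np
a=cv2.imread('pics/scene0.png');b=cv2.imread('pics/side0.png')
def c(im,u,v):return cv2.resize(im[v:v+60,u:u+80],(400,300),interpolation=cv2.INTER_CUBIC)
cv2.imwrite('pics/c0.png',np.vstack([np.hstack([c(a,186,135),c(a,290,203)]),np.hstack([c(b,300,140),c(b,203,232)])]))
```

```text
(no output)
```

View pics/c0.png

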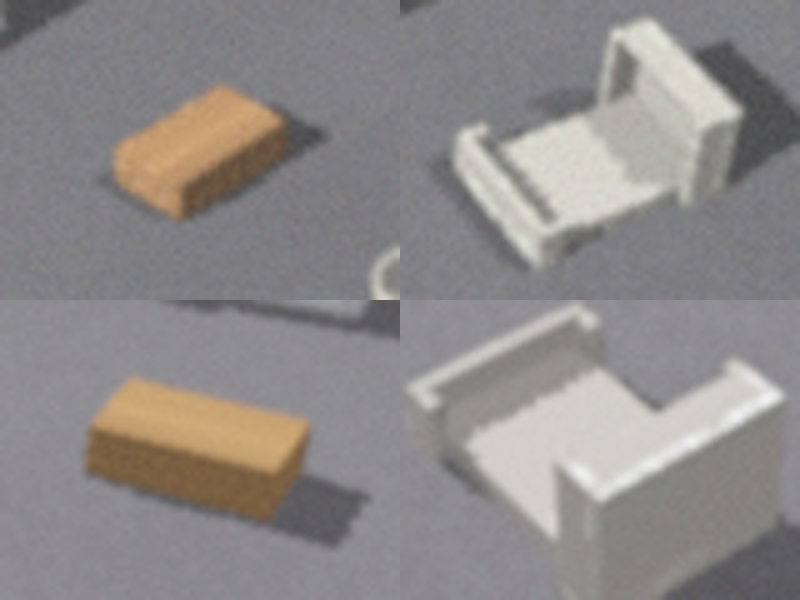

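View pics/wrist0.png

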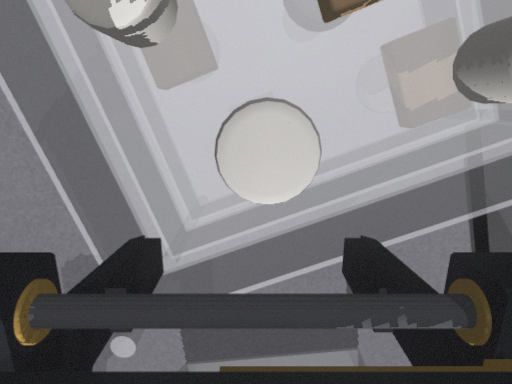

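Crops show the pile's top corners and holder edges clearly; the wrist view shows only the goods tray. Fitting poses from the read-off corners.

Create fit.py:
```python
from h import *
from scipy.optimize import least_squares
def fit(obs,x0):
    # obs: list of (cam,T,local pts,px)
    def f(p):
        c,s=np.cos(p[2]),np.sin(p[2]);R=np.array([[c,-s,0],[s,c,0],[0,0,1]])
        return np.concatenate([(proj(n,np.array(L)@R.T*1e-3+[p[0],p[1],0],T)-px).ravel() for n,T,L,px in obs])
    r=least_squares(f,x0,loss='soft_l1');return r.x,f(r.x).reshape(-1,2)
def cr(pts,off,sub=(0,0)):return (np.array(pts,float)-sub+.5)/5-.5+off
```

Run:
```python
from fit import *
A=cr([(222,86),(285,122),(182,187),(115,150),(182,218),(285,150)],(186,135))
B=cr([(132,378),(310,424),(275,474),(91,428),(87,471),(265,521)],(300,140),(0,300))
wa=np.array([onz('scene',*p,.024) for p in A[:4]]);wb=np.array([onz('side',*p,.024) for p in B[:4]])
print(wa,'\n',wb)
H=cr([(540,270),(690,203),(725,183),(743,108),(612,33),(650,18),(455,150),(487,125)],(290,203),(400,0))
HL=[(48,32.25,0),(-27,32.25,0),(-48,32.25,0),(-48,32.25,49),(-27,-32.25,49),(-48,-32.25,49),(48,-32.25,22),(35,-32.25,22)]
S=cr([(408,385),(585,305),(600,325),(555,463),(600,500),(783,395),(735,360)],(203,232),(400,300))
SL=[(48,32.25,22),(48,-32.25,22),(35,-32.25,22),(-27,32.25,49),(-48,32.25,49),(-48,-32.25,49),(-27,-32.25,49)]
c=onz('scene',329,235,.01);print(c)
for o in ([('scene',None,HL,H)],[('side',None,SL,S)],[('scene',None,HL,H),('side',None,SL,S)]):
  for y in (-.7,.3,):
    x,r=fit(o,[c[0],c[1],y]);print('holder',x,np.abs(r).max());
print(r)
PL=[(-40,-25,24),(-40,25,24),(40,25,24),(40,-25,24),(40,25,0),(-40,25,0)]
# side camera: match by nearest world corner
d=np.linalg.norm(wb[:,None]-wa[None],axis=2).argmin(1);print(d)
BL=[PL[i] for i in d]
y0=np.arctan2(*(wa[3]-wa[0])[1::-1]);c=wa.mean(0)
for o in ([('scene',None,PL,A)],[('side',None,BL,B[:4])],[('scene',None,PL,A),('side',None,BL,B[:4])]):
    x,r=fit(o,[c[0],c[1],y0]);print('pile',x,np.abs(r).max())
for p in ((271,210),(204,272)):print(onz('scene',*p,0))
print(onz('side',282,214,0), onz('side',283,188,.056))
```

```text
[[ 0.496  -0.2233  0.024 ]
 [ 0.4959 -0.1739  0.024 ]
 [ 0.5721 -0.171   0.024 ]
 [ 0.575  -0.2204  0.024 ]] 
 [[ 0.5708 -0.2242  0.024 ]
 [ 0.4912 -0.2234  0.024 ]
 [ 0.4897 -0.1744  0.024 ]
 [ 0.5674 -0.1715  0.024 ]]
[0.551  0.1474 0.01  ]
holder [ 0.553   0.1466 -0.3039] 2.9297775758896876
holder [ 0.553   0.1466 -0.3039] 2.9297775246070614
holder [ 0.5508  0.1464 -0.3384] 1.1727525367017222
holder [ 0.5508  0.1464 -0.3384] 1.1727520310958255
holder [ 0.5515  0.1461 -0.3269] 3.859368171287855
holder [ 0.5515  0.1461 -0.3269] 3.859367612740215
[[ 0.214  -0.2963]
 [-0.415   0.4385]
 [ 0.4703  1.0383]
 [ 0.8698 -0.0509]
 [ 0.0405 -0.7623]
 [ 0.3424 -0.7995]
 [ 1.0757 -3.8594]
 [-0.1986 -0.8775]
 [-0.735   0.4242]
 [-1.8474 -0.6525]
 [ 0.196  -0.5926]
 [-0.5835 -1.2822]
 [ 0.2164  0.2453]
 [ 0.5525 -0.021 ]
 [-0.0027 -0.7847]]
[3 0 1 2]
pile [ 0.5337 -0.1991  0.0512] 1.051418638900742
pile [ 0.5299 -0.1984  0.0243] 0.6127545066080415
pile [ 0.5313 -0.2002  0.0354] 1.2580869860501593
[ 0.5711 -0.0022  0.    ]
[0.7956 0.0229 0.    ]
[ 0.5636 -0.0078  0.    ] [ 0.5635 -0.0061  0.056 ]
```

Create rel.py:
```python
import sys
from h import *
from scipy.spatial.transform import Rotation as Ro
def tool(yaw,tilt=0): # tool x toward -(object x), y along object y, z down; tilt>0 lowers the object's -x end
    c,s=np.cos(yaw),np.sin(yaw)
    R=Ro.from_matrix(np.array([[-c,-s,0],[-s,c,0],[0,0,-1]]).T if 0 else np.column_stack([(-c,-s,0),(-s,c,0),(0,0,-1)]))
    return R*Ro.from_rotvec([0,-tilt,0])
def rel(p,R,ref=None):
    s=telemetry.state() if ref is None else ref
    R0=Ro.from_quat(s['tool_rot'])
    return np.r_[R0.inv().apply(np.array(p)-s['position']),(R0.inv()*R).as_rotvec()]
if __name__=='__main__':
    a=[float(v) for v in sys.argv[1:]]
    print(telemetry.state()['position'],rel(a[:3],tool(a[3],a[4] if len(a)>4 else 0)))
```

```bash
python3 rel.py .589 .133 .2 -.33
```

```text
[0.1458 0.5558 0.238 ] [-0.536  -0.2963  0.0382 -0.0014 -0.0002  0.0732]
```

Emit:
{"op": "shift_gripper", "data": {"increments": [[[-0.05, -0.03, 0.004, 0, 0, 0.007], [-0.1, -0.056, 0.008, 0, 0, 0.014], [-0.16, -0.088, 0.011, 0, 0, 0.022], [-0.21, -0.117, 0.015, 0, 0, 0.03], [-0.265, -0.147, 0.019, 0, 0, 0.036], [-0.32, -0.177, 0.023, 0, 0, 0.044], [-0.375, -0.207, 0.027, 0, 0, 0.051], [-0.43, -0.238, 0.031, 0, 0, 0.058], [-0.485, -0.268, 0.035, 0, 0, 0.066], [-0.536, -0.296, 0.038, 0, 0, 0.073]]]}}

```text
time_s: 1.4
position: [0.5904, 0.132, 0.2003]
tool_rot: [0.164, 0.986, 0.0, -0.0]
contact_force: [1.4, -0.3, 0.6]
opening: 0.0879
grasp_force: 0.0
```

Emit:
{"op": "shift_gripper", "data": {"increments": [[[0, 0, 0, 0, 0, 0], [0, 0, 0, 0, 0, 0], [0, 0, 0, 0, 0, 0]]]}}

```text
time_s: 1.78
position: [0.5882, 0.135, 0.2007]
tool_rot: [0.163, 0.987, 0.0, -0.0]
contact_force: [0.3, 0.4, 1.2]
opening: 0.0881
grasp_force: 0.0
```

Run:
```python
from h import *
s=telemetry.state();im=viewer.capture('wrist');cv2.imwrite('pics/w1.png',im[:,:,::-1]);np.savez('w1.npz',p=s['position'],q=s['tool_rot']);print(s['position'],s['joint_positions'])
c=cv2.resize(im[20:260,130:450,::-1],None,fx=2.5,fy=2.5,interpolation=cv2.INTER_CUBIC);cv2.imwrite('pics/w1c.png',c)
```

```text
[0.5882 0.135  0.2007] [ 0.029   0.2783  1.5687  0.0002  1.2951 -1.2137]
```

View pics/w1c.png

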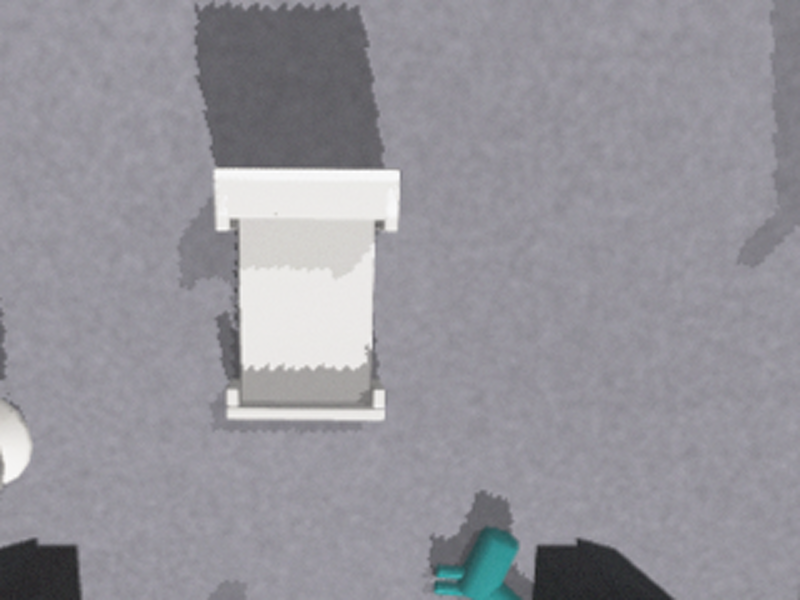

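The wrist view looks down on the holder: tall-wall top corners at crop (214,170)/(400,170), side-wall ends (216,231)/(398,231), low wall (227,419)/(385,419), almost square to the picture.

Run:
```python
from fit import *
from scipy.spatial.transform import Rotation as Ro
d=np.load('w1.npz');T=np.eye(4);T[:3,:3]=Ro.from_quat(d['q']).as_matrix();T[:3,3]=d['p'];T=T@viewer.get_calibration('wrist')['hand_eye']
px=(np.array([(214,170),(400,170),(216,231),(398,231),(227,419),(385,419),(228,389),(384,389)])+.5)/2.5-.5+(130,20)
L=[(-48,-32.25,49),(-48,32.25,49),(-27,-32.25,49),(-27,32.25,49),(48,-32.25,22),(48,32.25,22),(35,-32.25,22),(35,32.25,22)]
x,r=fit([('wrist',T,L,px)],[.551,.146,-.33]);print(x);print(r)
```

```bash
python3 rel.py .574 -.198 .2 .04
```

```text
[ 0.5515  0.1456 -0.3317]
[[-0.1321 -0.5646]
 [ 0.0626 -0.354 ]
 [-0.2658  0.1531]
 [ 0.0578  0.358 ]
 [ 0.179   0.2886]
 [-0.0087  0.4612]
 [-0.5215 -0.1847]
 [ 0.7607 -0.0097]]
[0.5884 0.1351 0.2009] [-0.0937 -0.32    0.0008  0.0001 -0.0001 -0.3679]
```

Emit:
{"op": "shift_gripper", "data": {"increments": [[[-0.013, -0.046, 0, 0, 0, -0.053], [-0.027, -0.091, 0, 0, 0, -0.105], [-0.04, -0.137, 0, 0, 0, -0.158], [-0.054, -0.183, 0, 0, 0, -0.21], [-0.067, -0.229, 0, 0, 0, -0.263], [-0.08, -0.274, 0, 0, 0, -0.315], [-0.094, -0.32, 0, 0, 0, -0.368], [-0.094, -0.32, 0, 0, 0, -0.368], [-0.094, -0.32, 0, 0, 0, -0.368], [-0.094, -0.32, 0, 0, 0, -0.368]]]}}

```text
time_s: 3.08
position: [0.5747, -0.1976, 0.2008]
tool_rot: [-0.02, 1.0, 0.0, 0.0]
contact_force: [0.1, 0.2, 0.3]
opening: 0.0881
grasp_force: 0.0
```

Run:
```python
from h import *
s=telemetry.state();im=viewer.capture('wrist');np.savez('w2.npz',p=s['position'],q=s['tool_rot']);print(s['position'],s['joint_positions'])
c=cv2.resize(im[60:220,130:340,::-1],None,fx=3.5,fy=3.5,interpolation=cv2.INTER_CUBIC);cv2.imwrite('pics/w2c.png',c)
```

```text
[ 0.5747 -0.1976  0.2008] [-0.5264  0.2869  1.5576  0.0003  1.2973 -2.1374]
```

View pics/w2c.png

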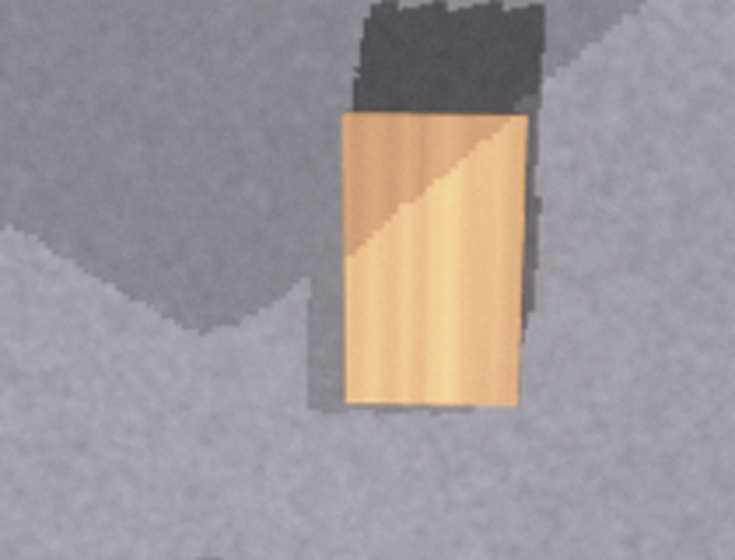

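Pile top corners at crop (342,112), (528,115), (346,404), (518,405).

Run:
```python
from fit import *
from scipy.spatial.transform import Rotation as Ro
from rel import rel,tool
d=np.load('w2.npz');T=np.eye(4);T[:3,:3]=Ro.from_quat(d['q']).as_matrix();T[:3,3]=d['p'];T=T@viewer.get_calibration('wrist')['hand_eye']
px=(np.array([(342,112),(528,115),(346,404),(518,405)])+.5)/3.5-.5+(130,60)
L=[(-40,-25,24),(-40,25,24),(40,-25,24),(40,25,24)]
x,r=fit([('wrist',T,L,px)],[.532,-.2,.04]);print(x);print(r)
print(np.array([onz('wrist',*p,.024,T) for p in px]))
print(rel([x[0],x[1],.08],tool(x[2])),rel([x[0],x[1],.003],tool(x[2])))
```

```text
[ 0.5308 -0.1997  0.0293]
[[ 0.0211 -0.0074]
 [ 0.0231 -0.3093]
 [-0.2763  0.0827]
 [ 0.2246  0.286 ]]
[[ 0.4916 -0.2259  0.024 ]
 [ 0.4904 -0.1759  0.024 ]
 [ 0.5714 -0.2232  0.024 ]
 [ 0.5698 -0.1738  0.024 ]]
[ 0.044  -0.0002  0.1208  0.0002  0.0001  0.0109] [ 0.044  -0.0002  0.1978  0.0002  0.0001  0.0109]
```

Emit:
{"op": "shift_gripper", "data": {"increments": [[[0.022, 0, 0.02, 0, 0, 0.011], [0.044, 0, 0.05, 0, 0, 0.011], [0.044, 0, 0.09, 0, 0, 0.011], [0.044, 0, 0.125, 0, 0, 0.011], [0.044, 0, 0.15, 0, 0, 0.011], [0.044, 0, 0.17, 0, 0, 0.011], [0.044, 0, 0.185, 0, 0, 0.011], [0.044, 0, 0.193, 0, 0, 0.011], [0.044, 0, 0.197, 0, 0, 0.011], [0.044, 0, 0.197, 0, 0, 0.011]]]}}

```text
time_s: 4.38
position: [0.5308, -0.2013, 0.004]
tool_rot: [-0.014, 1.0, -0.0, 0.0]
contact_force: [-0.4, 1.1, 0.6]
opening: 0.0881
grasp_force: 0.0
```

```bash
python3 rel.py .5308 -.1997 .003 .0293
```

```text
[ 0.5308 -0.2013  0.004 ] [-0.      0.0016  0.001  -0.0002  0.0004 -0.0022]
```

Emit:
{"op": "shift_gripper", "data": {"increments": [[[0, 0.001, 0.0015, 0, 0, 0], [0, 0.001, 0.0015, 0, 0, 0], [0, 0.001, 0.0015, 0, 0, 0], [0, 0.001, 0.0015, 0, 0, 0], [0, 0.001, 0.0015, 0, 0, 0], [0, 0.001, 0.0015, 0, 0, 0], [0, 0.001, 0.0015, 0, 0, 0], [0, 0.001, 0.0015, 0, 0, 0]]], "jaw": 0.04, "force": 20}}

```text
time_s: 5.38
position: [0.5306, -0.2001, 0.0023]
tool_rot: [-0.014, 1.0, -0.0, 0.0]
contact_force: [-0.8, 0.3, 2.6]
opening: 0.0496
grasp_force: 20.0
```

Emit:
{"op": "shift_gripper", "data": {"increments": [[[0, 0, 0, 0, 0, 0], [0, 0, 0, 0, 0, 0], [0, 0, 0, 0, 0, 0]]]}}

```text
time_s: 5.75
position: [0.5306, -0.2001, 0.0023]
tool_rot: [-0.014, 1.0, -0.0, 0.0]
contact_force: [-1.6, 1.0, 4.1]
opening: 0.0495
grasp_force: 20.0
```

```bash
python3 -c "
from rel import *
s=telemetry.state();print(s['position'],s['opening'],s['grasp_force'],Ro.from_quat(s['tool_rot']).as_matrix())"
```

```text
[ 0.5306 -0.2001  0.0023] 0.04952616472760824 20.00038603087887 [[-0.9996 -0.0273  0.0001]
 [-0.0273  0.9996 -0.    ]
 [-0.0001 -0.     -1.    ]]
```

Emit:
{"op": "shift_gripper", "data": {"increments": [[[0, 0, -0.005, 0, 0, 0], [0, 0, -0.015, 0, 0, 0], [0, 0, -0.03, 0, 0, 0], [0, 0, -0.05, 0, 0, 0], [0, 0, -0.07, 0, 0, 0], [0, 0, -0.09, 0, 0, 0], [0, 0, -0.11, 0, 0, 0], [0, 0, -0.125, 0, 0, 0], [0, 0, -0.13, 0, 0, 0], [0, 0, -0.13, 0, 0, 0]]]}}

```text
time_s: 7.0
position: [0.5306, -0.2001, 0.1324]
tool_rot: [-0.014, 1.0, -0.0, 0.0]
contact_force: [-0.1, -0.4, -1.3]
opening: 0.0497
grasp_force: 20.0
```

Run:
```python
from rel import *
s=telemetry.state();im=viewer.capture('wrist');np.savez('w3.npz',p=s['position'],q=s['tool_rot'])
a=viewer.capture('side');b=viewer.capture('scene')
c=cv2.resize(im[180:384,150:360,::-1],(420,408),interpolation=cv2.INTER_CUBIC)
p=[.5306,-.2,.13];f=lambda n,m:cv2.resize(m[(v:=int(proj(n,p)[0,1]))-33:v+35,(u:=int(proj(n,p)[0,0]))-31:u+31,::-1],(372,408),interpolation=cv2.INTER_CUBIC)
cv2.imwrite('pics/w3c.png',np.hstack([c,f('side',a)]));cv2.imwrite('pics/sc3.png',b[:,:,::-1])
print(rel([.66,-.03,.15],tool(-.15)), s['position'])
```

```text
[-0.1345  0.1663 -0.0187  0.0008 -0.0014  0.1771] [ 0.5306 -0.2001  0.1324]
```

View pics/w3c.png

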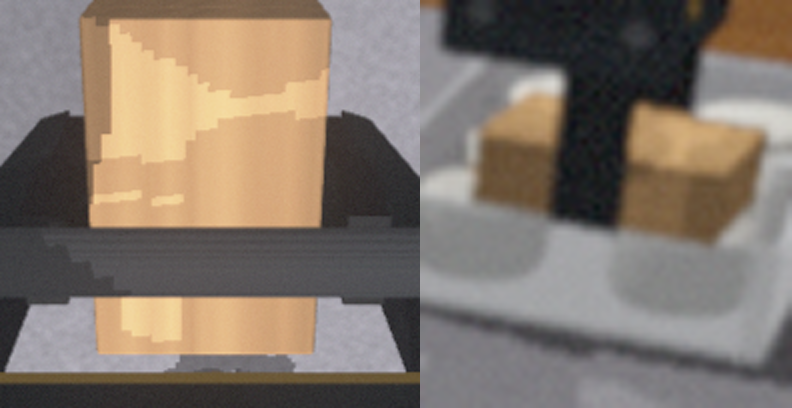

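Wrist view: pile held intact between the fingers, top corners at crop (80,18), (330,18), (98,354), (315,354); the side view shows it level and whole.

Run:
```python
from h import *
T=viewer.get_calibration('wrist')['hand_eye']
for p in [(80,18),(330,18),(98,354),(315,354)]:
    u=(np.array(p)+.5)/2-.5+(150,180);print(onz('wrist',*u,.0023-.024,T))
```

Create plan.py:
```python
# TCP pose for pile bottom-centre at (bx,bz) mm over holder floor, tilt th
import sys
from rel import *
H=np.array([.5515,.1456,.010]);yaw=-.3317;off=np.array([0,0,.0023]) # pile bottom centre in tool frame
def pose(bx,bz,th):
    R=tool(yaw,th);B=H+np.array([bx*np.cos(yaw),bx*np.sin(yaw),bz])/1e3
    return B-R.apply(off),R
if __name__=='__main__':
    a=[float(v) for v in sys.argv[1:]]
    print(telemetry.state()['position'],[list(np.round(rel(*pose(*a[i:i+3])),4)) for i in range(0,len(a),3)])
```

```bash
python3 plan.py 45 110 0 45 110 .25 27.25 45.25 .25 50 110 0
```

```text
[ 0.0396 -0.0261 -0.0217]
[ 0.0396  0.0231 -0.0217]
[-0.0399 -0.0262 -0.0217]
[-0.04    0.0237 -0.0217]
[ 0.5301 -0.1999  0.1314] [[np.float64(-0.073), np.float64(0.3289), np.float64(0.0092), np.float64(0.0006), np.float64(-0.0015), np.float64(0.3588)], [np.float64(-0.0724), np.float64(0.3291), np.float64(0.0093), np.float64(0.0455), np.float64(-0.2488), np.float64(0.3569)], [np.float64(-0.0559), np.float64(0.3353), np.float64(0.0741), np.float64(0.0455), np.float64(-0.2488), np.float64(0.3569)], [np.float64(-0.0776), np.float64(0.3272), np.float64(0.0092), np.float64(0.0006), np.float64(-0.0015), np.float64(0.3588)]]
```

```bash
sed -i 's/\[.5515,.1456,.010\]/[.5519,.1467,.010]/' plan.py; python3 plan.py 50 110 .25
```

```text
[ 0.5301 -0.1999  0.1314] [[np.float64(-0.0775), np.float64(0.3285), np.float64(0.0093), np.float64(0.0455), np.float64(-0.2488), np.float64(0.3569)]]
```

Emit:
{"op": "shift_gripper", "data": {"increments": [[[-0.002, 0.01, 0, 0.001, -0.007, 0.011], [-0.008, 0.033, 0.001, 0.005, -0.025, 0.036], [-0.016, 0.066, 0.002, 0.009, -0.05, 0.071], [-0.026, 0.108, 0.003, 0.015, -0.082, 0.118], [-0.036, 0.154, 0.004, 0.021, -0.117, 0.168], [-0.047, 0.2, 0.006, 0.028, -0.152, 0.218], [-0.057, 0.243, 0.007, 0.034, -0.184, 0.264], [-0.067, 0.283, 0.008, 0.039, -0.214, 0.307], [-0.074, 0.312, 0.009, 0.043, -0.236, 0.339], [-0.0775, 0.3285, 0.0093, 0.0455, -0.2488, 0.3569]]]}}

```text
time_s: 8.4
position: [0.5983, 0.1328, 0.1222]
tool_rot: [0.163, 0.979, -0.021, 0.123]
contact_force: [-0.6, 0.2, -0.9]
opening: 0.0497
grasp_force: 20.0
```

Emit:
{"op": "shift_gripper", "data": {"increments": [[[0, 0, 0, 0, 0, 0], [0, 0, 0, 0, 0, 0], [0, 0, 0, 0, 0, 0]]]}}

```text
time_s: 8.78
position: [0.5991, 0.1295, 0.1229]
tool_rot: [0.164, 0.978, -0.021, 0.124]
contact_force: [0.0, 0.0, -0.8]
opening: 0.0495
grasp_force: 20.0
```

```bash
python3 plan.py 50 110 .25 27.25 45.25 .25
```

Run:
```python
from h import *
s=telemetry.state();im=viewer.capture('wrist');np.savez('w4.npz',p=s['position'],q=s['tool_rot'])
cv2.imwrite('pics/w4.png',cv2.resize(im[60:384,130:390,::-1],None,fx=1.85,fy=1.85,interpolation=cv2.INTER_CUBIC))
```

```text
[0.5991 0.1295 0.1229] [[np.float64(0.0009), np.float64(0.0009), np.float64(0.0004), np.float64(-0.0007), np.float64(0.0013), np.float64(-0.0009)], [np.float64(0.0391), np.float64(0.0009), np.float64(0.0575), np.float64(-0.0007), np.float64(0.0013), np.float64(-0.0009)]]
```

View pics/w4.png

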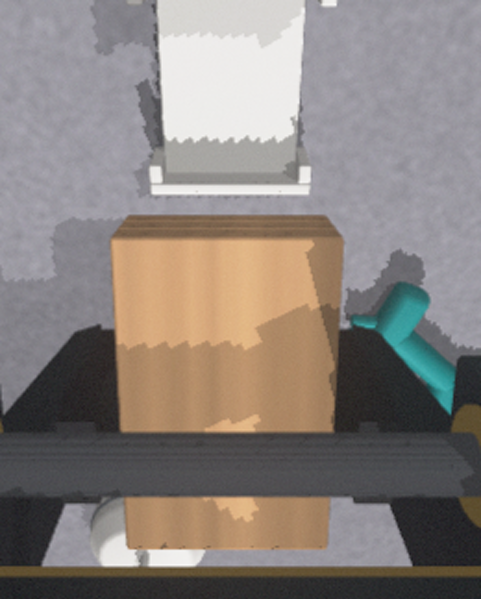

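The pile is held tilted, tall end first; pile corners near crop (111,238), (343,238), and the holder's low wall at (151,193), (310,193), side-wall ends (151,150), (309,150).

Run:
```python
from fit import *
from scipy.spatial.transform import Rotation as Ro
d=np.load('w4.npz');he=viewer.get_calibration('wrist')['hand_eye'];T=np.eye(4);R=Ro.from_quat(d['q']).as_matrix();T[:3,:3]=R;T[:3,3]=d['p'];T=T@he
cv=lambda p:(np.array(p)+.5)/1.85-.5+(130,60)
for p in [(111,238),(343,238),(126,549),(329,549)]: print('hand',onz('wrist',*cv(p),-.0217,he))
w=[onz('wrist',*cv(p),.022,T) for p in [(151,184),(310,184),(151,150),(309,150)]]
for q in w: print('wall tool',R.T@(q-d['p']))
print('yaw',[np.arctan2(-(w[i+1]-w[i])[0],(w[i+1]-w[i])[1]) for i in (0,2)])
m=(w[0]+w[1])/2; print(m, 'pred',np.array([.5519,.1467])+.048*np.array([np.cos(-.3317),np.sin(-.3317)]))
```

```text
hand [ 0.0389 -0.0265 -0.0217]
hand [ 0.0389  0.023  -0.0217]
hand [-0.0408 -0.0269 -0.0217]
hand [-0.0408  0.0236 -0.0217]
wall tool [ 0.0321 -0.0324  0.0959]
wall tool [0.0321 0.0317 0.0959]
wall tool [ 0.046  -0.0315  0.0923]
wall tool [0.046  0.0303 0.0923]
yaw [np.float64(-0.33315530559269513), np.float64(-0.3332151103114991)]
[0.5921 0.1315 0.022 ] pred [0.5973 0.1311]
```

```bash
sed -i 's/off=np.array(\[0,0,.0023\])/off=np.array([-.0004,0,.0023])/' plan.py; sed -i 's/list(np.round(rel(\*pose(\*a\[i:i+3\])),4))/np.round(rel(*pose(*a[i:i+3])),4).tolist()/' plan.py; python3 plan.py 45 60 .25 32.6 20.9 .25 18 17.2 .25 3.5 13.5 .25
```

```text
[0.5992 0.1295 0.1229] [[0.0187, 0.0009, 0.0477, -0.0006, 0.0015, -0.001], [0.0405, 0.0009, 0.0824, -0.0006, 0.0015, -0.001], [0.0555, 0.0009, 0.0824, -0.0006, 0.0015, -0.001], [0.0705, 0.0009, 0.0824, -0.0006, 0.0015, -0.001]]
```

Emit:
{"op": "shift_gripper", "data": {"increments": [[[0.005, 0.001, 0.012, 0, 0.0015, -0.001], [0.012, 0.001, 0.03, 0, 0.0015, -0.001], [0.019, 0.001, 0.048, 0, 0.0015, -0.001], [0.028, 0.001, 0.064, 0, 0.0015, -0.001], [0.036, 0.001, 0.076, 0, 0.0015, -0.001], [0.0405, 0.001, 0.0824, 0, 0.0015, -0.001], [0.0405, 0.001, 0.0824, 0, 0.0015, -0.001], [0.0405, 0.001, 0.0824, 0, 0.0015, -0.001]]]}}

```text
time_s: 9.82
position: [0.5825, 0.1374, 0.0338]
tool_rot: [0.163, 0.979, -0.021, 0.124]
contact_force: [0.8, 0.1, -0.8]
opening: 0.0495
grasp_force: 20.0
```

```bash
python3 plan.py 32.6 20.9 .25 18 17.2 .25 3.5 13.5 .25
```

```text
[0.5825 0.1374 0.0338] [[0.0005, -0.0012, 0.0007, 0.0003, 0.0014, 0.0011], [0.0155, -0.0012, 0.0006, 0.0003, 0.0014, 0.0011], [0.0305, -0.0012, 0.0006, 0.0003, 0.0014, 0.0011]]
```

Emit:
{"op": "shift_gripper", "data": {"increments": [[[0, 0, 0, 0, 0, 0], [0, 0, 0, 0, 0, 0], [0, 0, 0, 0, 0, 0]]], "quiet": true}}

```text
ok
```

```bash
python3 plan.py 18 17.2 .25 3.5 13.5 .25
```

```text
[0.5819 0.1374 0.0333] [[0.0149, -0.0009, 0.0003, -0.0002, 0.0004, 0.0011], [0.0299, -0.0009, 0.0003, -0.0002, 0.0004, 0.0011]]
```

Emit:
{"op": "shift_gripper", "data": {"increments": [[[0.003, -0.0009, 0, 0, 0, 0.001], [0.008, -0.0009, 0, 0, 0, 0.001], [0.014, -0.0009, 0, 0, 0, 0.001], [0.02, -0.0009, 0, 0, 0, 0.001], [0.025, -0.0009, 0, 0, 0, 0.001], [0.029, -0.0009, 0, 0, 0, 0.001], [0.029, -0.0009, 0, 0, 0, 0.001], [0.029, -0.0009, 0, 0, 0, 0.001], [0.029, -0.0009, 0, 0, 0, 0.001]]]}}

```text
time_s: 11.32
position: [0.5551, 0.1456, 0.026]
tool_rot: [0.164, 0.979, -0.021, 0.123]
contact_force: [0.4, -0.1, -0.6]
opening: 0.0498
grasp_force: 20.0
```

```bash
python3 plan.py 3.5 13.5 .25 2.5 11 .22
```

Run:
```python
from h import *
im=viewer.capture('wrist');a=viewer.capture('scene');b=viewer.capture('side')
c=cv2.resize(im[100:384,130:390,::-1],(400,437),interpolation=cv2.INTER_CUBIC)
def f(m,n):
    u,v=proj(n,[.5519,.1467,.03])[0].astype(int);return cv2.resize(m[v-40:v+33,u-45:u+45,::-1],(370,300),interpolation=cv2.INTER_CUBIC)
o=np.zeros((600,770,3),np.uint8);o[:437,:400]=c;o[:300,400:]=f(a,'scene');o[300:,400:]=f(b,'side');cv2.imwrite('pics/w5.png',o)
```

```text
[0.5551 0.1456 0.026 ] [[0.001, 0.0, 0.0001, -0.0002, 0.0004, -0.0], [0.0025, 0.0, 0.0023, -0.0002, 0.0304, -0.0]]
```

View pics/w5.png

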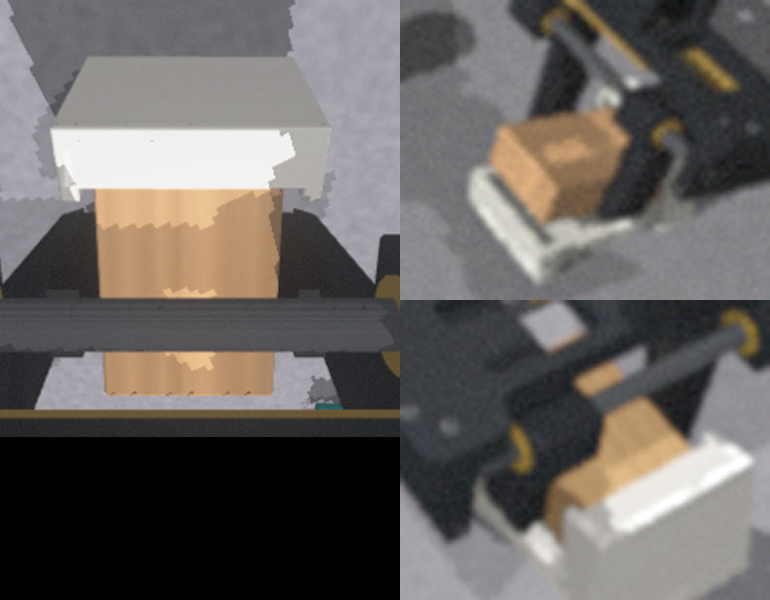

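Wrist: pile (edges x 96–283) is centred under the lip/side walls (52–330); the end is under the lip and the other end is clear above the low wall. Now tilting it down.

```bash
python3 plan.py 3 10.2 .2 2.4 8 .15 1.8 6 .1 1.2 3.6 .05 0.7 1.5 0
```

```text
[0.555  0.1456 0.0259] [[0.002, 0.0001, 0.0031, -0.0003, 0.0502, 0.0], [0.003, 0.0001, 0.0051, -0.0003, 0.1002, 0.0], [0.004, 0.0001, 0.0069, -0.0003, 0.1502, -0.0], [0.005, 0.0001, 0.0091, -0.0003, 0.2002, -0.0], [0.0059, 0.0001, 0.011, -0.0003, 0.2502, -0.0]]
```

Emit:
{"op": "shift_gripper", "data": {"increments": [[[0.001, 0, 0.0015, 0, 0.025, 0], [0.002, 0, 0.0031, 0, 0.05, 0], [0.0025, 0, 0.004, 0, 0.075, 0], [0.003, 0, 0.005, 0, 0.1, 0], [0.0035, 0, 0.006, 0, 0.125, 0], [0.004, 0, 0.0069, 0, 0.15, 0], [0.004, 0, 0.0069, 0, 0.15, 0]]]}}

```text
time_s: 12.35
position: [0.5532, 0.1461, 0.0181]
tool_rot: [0.165, 0.985, -0.008, 0.049]
contact_force: [-0.1, -0.6, -0.7]
opening: 0.0496
grasp_force: 20.0
```

```bash
python3 plan.py 1.8 6 .1 1.5 4.9 .075 1.2 3.6 .05 1 2.5 .025 0.7 1.5 0
```

```text
[0.5532 0.1461 0.0181] [[0.0002, 0.0001, -0.0001, -0.0003, -0.0002, -0.0004], [0.0006, 0.0001, 0.0009, -0.0003, 0.0248, -0.0004], [0.0009, 0.0001, 0.0022, -0.0003, 0.0498, -0.0004], [0.0012, 0.0001, 0.0032, -0.0003, 0.0748, -0.0004], [0.0015, 0.0001, 0.0042, -0.0003, 0.0998, -0.0004]]
```

Emit:
{"op": "shift_gripper", "data": {"increments": [[[0.0005, 0, 0.001, 0, 0.025, 0], [0.001, 0, 0.002, 0, 0.05, 0], [0.0012, 0, 0.003, 0, 0.075, 0], [0.0015, 0, 0.004, 0, 0.1, 0], [0.0015, 0, 0.004, 0, 0.1, 0], [0.0015, 0, 0.004, 0, 0.1, 0]]]}}

```text
time_s: 13.1
position: [0.5517, 0.1466, 0.0139]
tool_rot: [0.165, 0.986, -0.0, -0.0]
contact_force: [-0.7, 1.0, -1.5]
opening: 0.0499
grasp_force: 20.0
```

```bash
python3 plan.py 0.5 0 0
```

```text
[0.5517 0.1466 0.0139] [[-0.0003, 0.0001, 0.0016, -0.0005, -0.0001, 0.0]]
```

Emit:
{"op": "shift_gripper", "data": {"increments": [[[0, 0, 0.0005, 0, 0, 0], [0, 0, 0.001, 0, 0, 0], [0, 0, 0.001, 0, 0, 0], [0, 0, 0.001, 0, 0, 0]]]}}

```text
time_s: 13.6
position: [0.5518, 0.1467, 0.0131]
tool_rot: [0.165, 0.986, -0.0, 0.0]
contact_force: [-0.4, -0.4, -0.8]
opening: 0.0501
grasp_force: 20.0
```

Emit:
{"op": "shift_gripper", "data": {"increments": [[[0, 0, 0.0003, 0, 0, 0], [0, 0, 0.0006, 0, 0, 0], [0, 0, 0.0006, 0, 0, 0], [0, 0, 0.0006, 0, 0, 0]]]}}

```text
time_s: 14.1
position: [0.5518, 0.1467, 0.0124]
tool_rot: [0.165, 0.986, -0.0, -0.0]
contact_force: [0.0, -0.3, -0.8]
opening: 0.0497
grasp_force: 20.0
```

No contact force yet; continue in small steps.

Emit:
{"op": "shift_gripper", "data": {"increments": [[[0, 0, 0.0003, 0, 0, 0], [0, 0, 0.0006, 0, 0, 0], [0, 0, 0.0006, 0, 0, 0], [0, 0, 0.0006, 0, 0, 0]]]}}

```text
time_s: 14.6
position: [0.5518, 0.1467, 0.0123]
tool_rot: [0.165, 0.986, -0.0, 0.0]
contact_force: [-2.2, -0.9, 5.2]
opening: 0.0499
grasp_force: 20.0
```

Emit:
{"op": "shift_gripper", "data": {"increments": [[[0, 0, 0.0003, 0, 0, 0], [0, 0, 0.0005, 0, 0, 0], [0, 0, 0.0005, 0, 0, 0], [0, 0, 0.0005, 0, 0, 0]]]}}

```text
time_s: 15.1
position: [0.5519, 0.1467, 0.0123]
tool_rot: [0.165, 0.986, -0.0, 0.0]
contact_force: [-4.1, -1.0, 9.7]
opening: 0.0499
grasp_force: 20.0
```

Firm contact exactly at floor height. Ease off the preload and release slowly.

Emit:
{"op": "shift_gripper", "data": {"increments": [[[0, 0, -0.0006, 0, 0, 0], [0, 0, -0.0006, 0, 0, 0]]], "force": 5}}

```text
time_s: 15.35
position: [0.5519, 0.1467, 0.0123]
tool_rot: [0.165, 0.986, -0.0, 0.0]
contact_force: [-2.7, -0.6, 5.9]
opening: 0.0498
grasp_force: 5.0
```

Emit:
{"op": "shift_gripper", "data": {"increments": [[[0, 0, 0, 0, 0, 0], [0, 0, 0, 0, 0, 0], [0, 0, 0, 0, 0, 0], [0, 0, 0, 0, 0, 0]]], "jaw": 0.056}}

```text
time_s: 15.85
position: [0.5517, 0.1467, 0.0118]
tool_rot: [0.165, 0.986, -0.0, -0.0]
contact_force: [-0.3, 0.3, -0.4]
opening: 0.0557
grasp_force: 0.0
```

Emit:
{"op": "shift_gripper", "data": {"increments": [[[0, 0, 0, 0, 0, 0], [0, 0, 0, 0, 0, 0], [0, 0, 0, 0, 0, 0], [0, 0, 0, 0, 0, 0]]], "jaw": 0.072}}

```text
time_s: 16.35
position: [0.5518, 0.1467, 0.012]
tool_rot: [0.165, 0.986, -0.0, 0.0]
contact_force: [0.3, -0.1, -0.3]
opening: 0.072
grasp_force: 0.0
```

Emit:
{"op": "shift_gripper", "data": {"increments": [[[0, 0, -0.004, 0, 0, 0], [0, 0, -0.012, 0, 0, 0], [0, 0, -0.025, 0, 0, 0], [0, 0, -0.045, 0, 0, 0], [0, 0, -0.07, 0, 0, 0], [0, 0, -0.1, 0, 0, 0], [0, 0, -0.13, 0, 0, 0], [0, 0, -0.15, 0, 0, 0], [0, 0, -0.15, 0, 0, 0], [0, 0, -0.15, 0, 0, 0]]]}}

```text
time_s: 17.6
position: [0.5514, 0.1467, 0.1618]
tool_rot: [0.165, 0.986, -0.0, -0.0]
contact_force: [0.2, -0.7, -0.1]
opening: 0.0722
grasp_force: 0.0
```

Run:
```python
from h import *
from scipy.spatial.transform import Rotation as Ro
s=telemetry.state();im=viewer.capture('wrist');np.savez('w6.npz',p=s['position'],q=s['tool_rot']);a=viewer.capture('scene');b=viewer.capture('side')
c=cv2.resize(im[120:300,180:324,::-1],(480,600),interpolation=cv2.INTER_CUBIC)
def f(m,n):
    u,v=proj(n,[.5519,.1467,.03])[0].astype(int);return cv2.resize(m[v-40:v+40,u-42:u+43,::-1],(320,300),interpolation=cv2.INTER_CUBIC)
cv2.imwrite('pics/w6.png',np.hstack([c,np.vstack([f(a,'scene'),f(b,'side')])]))
```

```text
(no output)
```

View pics/w6.png

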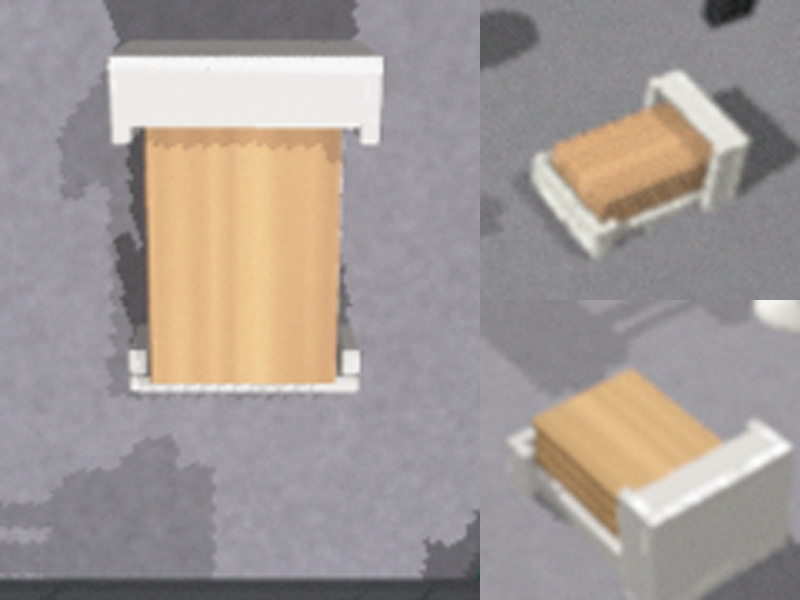

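All three views show the pile flat and square in the holder: near edge at wrist crop (151,383)–(337,383), low wall at y≈377–391. Quick numeric check of its position along the holder.

Run:
```python
from fit import *
from scipy.spatial.transform import Rotation as Ro
d=np.load('w6.npz');T=np.eye(4);T[:3,:3]=Ro.from_quat(d['q']).as_matrix();T[:3,3]=d['p'];T=T@viewer.get_calibration('wrist')['hand_eye']
R=Ro.from_euler('z',-.3317).as_matrix();H=np.array([.5519,.1467,.01])
for p,z in [((151,383),.034),((337,383),.034),((131,391),.022),((359,391),.022)]:
    u=(np.array(p)+.5)/(480/144)-.5+(180,120);print(R.T@(onz('wrist',*u,z,T)-H)*1e3)
```

```text
[ 40.2231 -26.6923  24.    ]
[40.2397 23.498  24.    ]
[ 47.4892 -33.4824  12.    ]
[47.5099 30.8674 12.    ]
```

```bash
python3 -c "
from rig import arm, viewer, telemetry, sign_off
print(sign_off())"
```

```text
the job is handed in; nothing more can be done
None
```

The three plaques were loaded together into the holder and the job is handed in, though no verdict was returned; my last check showed the pile flat, square and within about 1 mm of centre, with the gripper clear after 17.6 s.

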